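# Unlock the specimen mould and empty it

### The arm

A 7-joint arm with a two-finger parallel gripper is mounted at the origin on the work surface. World frame = base frame: x ahead of the robot, y to its left, z up, the work surface at z = 0. Lengths are in mm, angles in rad, forces in N, time in s.
With the tool pointing down it reaches from about 400 to 875 mm from the base axis. Payload 4.4 kg.
Tool frame: the origin (TCP) lies midway between the tips of the shut fingers; the grasp point (between the pads) lies ctrl.grip_depth behind it (ctrl.grip_depth is the distance from the TCP to the grasp point, in mm); z points along the fingers, y is the line along which they close (so a half turn about z gives the same grasp; the last joint's range is limited). The gripper opens to 85 mm and grips with 20 to 120 N. Pads are 22 mm wide; open, the fingers measure 114 mm over their backs; the gripper's body (76 mm by 85 mm) begins 54 mm behind the grasp point. The pads swing forward as they close: fully open they stand 13 mm farther back than shut.
Start: joints at [1.11, 0.628, 0.038, 1.517, -0.027, 0.996, -0.02], TCP at [250.035, -600.001, 195.013] pointing down, gripper open.
Joint ranges: [-3.06, 3.06], [-0.37, 2.12], [-1.25, 1.32], [0.18, 2.47], [-1.1, 4.24], [0.23, 1.98], [-2.94, 2.94]. Speed limits (rad/s): [2.57, 2.57, 3.14, 3.14, 3.14, 3.14, 3.14].

### API

Orientations are given as [roll, pitch, yaw] about the fixed x, y, z axes, in that order (R = Rz(yaw) Ry(pitch) Rx(roll)).
In Python, from cell import ctrl gives the robot as it stands.
- The arm moves only by the tool carry_out, never from a script. Its argument "deltas" is one flat list of numbers, 7 for each row, row after row: the turn, a rotation vector about the tool's x, y, z in degrees, then the shift along the tool's x, y, z in m, then the closure, from -1 (fully open) to 1 (shut). In form: [wx, wy, wz, dx, dy, dz, claw, wx, wy, wz, dx, dy, dz, claw, ...]. A call has 1 to 12 rows; each row shifts and turns the commanded pose from where the row before left it, along the tool's axes as they then stand; what a row does not reach is not made up. A row lasts 1/8 s, in which the tool goes at most 62.5 mm and 10.7 degrees, less where a joint would pass 70% of its speed; a pose out of reach is approached as far as the arm can. A call with a gripper value outside its range is refused whole. The fingers move at their own pace and stop on an object; the grip force is fixed at half the most. Time passes only in rows, so rows that do not move let the fingers close. It gives the time, the measured TCP pose, the force, the opening and the grip force at its end, in the units of the state.
- ctrl.read_state(): the state, without advancing time (a new reading comes with each control period).
- ctrl.get_image(name): name is "scene" or "top"; returns the picture (400x640x3 uint8, red, green, blue); there is no depth.
- ctrl.calibration(name): a dict with "mtx" (3x3 intrinsics, pixels), "R" (3x3) and "t" (3): a world point X has camera coordinates R X + t. Camera axes: x right, y down, z forward; pixel columns grow to the right and rows downward; lengths in mm; the calibration is good to about 2 mm. A picture is of the moment at which its call begins. calibration takes no time and is no camera call.
- ctrl.finish_job(): hands the job in; it is judged then, once.
The state is a dict: "clock": time; "qpos": joint angles; "qd": joint speeds; "tau": joint torques, N m; "eef_pos": TCP position; "tool_rot": TCP orientation; "force": force on the tool from outside, world axes, zero at the start; "torque": the same for the moment, N m; "width": finger opening in mm; "gripper_force": force on a finger pad.
Only numpy, scipy, OpenCV 4.12 (cv2) and the standard library are available. Lean on these libraries where they do the work, as an engineer would, in place of code of your own. Each camera call takes 0.05 s, during which the arm holds its last target. There are 200 camera calls.

### The job

The cover of the specimen mould is locked: put the key from its stand into the lock, turn it gently back and forth until it drops into the hidden slot, turn it clockwise until the red cam finger is clear of the cover, and put the key back in its stand. Then park the cover on the grey mat, lift all the castings out of the mould and lay them, rib up, flat on the tray's floor, and only then put the cover back squarely on the mould, centred as it was, with its tab towards the lock. Leave the other things alone.

Things in the scene. Friction and masses are not known exactly. Their poses are not given: they have to be found in the camera images.
- mould: the aluminium specimen mould, fixed to the bench: a block 90 (x) x 190 (y) x 34 mm (z) with four open cavities 16 mm deep (67 x 27 mm, long side along x) in a row along y, at y = -63, -21, 21 and 63 mm. Origin: centre of the block's underside. The lock tower stands on its near side, its axis at x = -85 mm, y = 0; its top (a steel funnel) is 80 mm above the bench
- lock_mouth (a point): centre of the funnel mouth at the top of the lock tower, 80 mm above the bench, axes as the mould's. The funnel narrows from 46 to 28 mm bore within 12 mm; the round bore goes on down to the barrel's flat face 40 mm below this point. A black rubber shutter, for show only, hides the face; the key passes it
- slot_mouth (a point): centre of the barrel face, 40 mm above the bench; axes as the mould's, not the slot's. Slot: 26 x 11 mm, 10 mm deep. Its long axis lies hidden, anywhere within 0.45 rad either side of the mould's x axis; with the key's bit along it (to about 0.15 rad) and lightly pressed, the key drops 10 mm. The barrel then turns clockwise with it (0.1 N m friction), up to 1.2 rad, and stays. Over 60 N harms it
- cam (a joint): the red cam finger round the lock tower, turned by the barrel: 0 = pointing at the mould, over the cover's tab and holding the cover down; grows clockwise seen from above to 1.2 rad; from 1.0 on it is clear of the cover
- cam_tip (a point): the outer end of the red cam finger, 42 mm from the lock axis, 47 mm above the bench
- cover: the white cover, a loose hood 84 (x) x 172 (y) x 30 mm (z), open below, 350 g, with a blue handle bar on top (60 mm along x, 14 mm thick along y, from 30 to 60 mm above the origin). Origin: centre of its lower rim. At the start it lies on the mould, centred, axes as the mould's, origin 34 mm above the bench
- cover_tab (a point): top of the blue tab (30 mm wide, 6 mm thick) on the foot of the cover's -x side, at x = -50 mm, y = 0, z = 6 mm of the cover; it belongs on the lock's side
- key: the key, upright in its stand: an orange handle bar on top (60 mm along its x, 14 mm thick along y, from 50 to 90 mm above the tip), a steel flange 38 mm wide from 45 to 50 mm, a round shank 24 mm thick down to 16 mm, and at the foot a flat bit 22 mm (x) x 7 mm (y). 200 g. Origin: centre of the bit's lower end (the tip), z up. Half a turn makes no difference.
- stand: the grey key stand, fixed: an upright tube 44 mm outside, 32 mm bore, 60 mm tall on a 68 mm foot; the key's flange rests on its rim, so the key's tip is then 15 mm above the bench. Origin: centre of the underside
- mat: grey parking mat for the cover, fixed, 140 (x) x 210 (y) x 2 mm. Origin: centre of the underside
- tray: light blue open tray, loose, 115 (x) x 190 (y) x 22 mm (z) outside, walls and floor 4 mm. Origin: centre of the underside. It may get knocked aside
- casting0: an amber resin casting (two to four are there): base 64 (x) x 24 (y) x 16 mm, on it a rib to hold it by, 36 (x) x 12 (y) mm, from 16 to 38 mm above the base's underside, where the origin lies at the centre; z up through the rib. At the start it lies in one of the mould's cavities, under the cover; 42 mm between cavity centres
- casting1: an amber resin casting (two to four are there): base 64 (x) x 24 (y) x 16 mm, on it a rib to hold it by, 36 (x) x 12 (y) mm, from 16 to 38 mm above the base's underside, where the origin lies at the centre; z up through the rib. At the start it lies in one of the mould's cavities, under the cover; 42 mm between cavity centres
- casting2: an amber resin casting (two to four are there): base 64 (x) x 24 (y) x 16 mm, on it a rib to hold it by, 36 (x) x 12 (y) mm, from 16 to 38 mm above the base's underside, where the origin lies at the centre; z up through the rib. At the start it lies in one of the mould's cavities, under the cover; 42 mm between cavity centres
- casting3: an amber resin casting (two to four are there): base 64 (x) x 24 (y) x 16 mm, on it a rib to hold it by, 36 (x) x 12 (y) mm, from 16 to 38 mm above the base's underside, where the origin lies at the centre; z up through the rib. At the start it lies in one of the mould's cavities, under the cover; 42 mm between cavity centres
- jar: bystander, to be left alone: a closed jar, 60 mm wide, 85 mm tall
- beaker: bystander, to be left alone: a white cup, 66 mm wide, 90 mm tall
- panbox: bystander, to be left alone: a cardboard box 70 x 100 x 35 mm
- bottle: bystander, to be left alone: a closed bottle, 66 mm wide, 170 mm tall
- mouse: bystander, to be left alone: a black computer mouse 100 x 60 x 30 mm
- driver: bystander, to be left alone: a screwdriver, 180 mm long
- brush: bystander, to be left alone: a brush, 170 mm long
There are look-alikes about, which are no part of the job. What is shaped like the key but yellow is not meant. There is more than one size of the cover; the job needs the smaller.

How it is judged:
By the outcome, as a careful person would: the job done as asked, in the order asked, and still so for the second after the job is handed in, with the robot touching nothing.
Of casting0, casting1, casting2, casting3 only 2 to 4 are there at a start; the rules pass over those that are not, and their reading is None.
At some moment in a run one of tray may be knocked a few centimetres aside while the robot is not near it.
It also fails if it takes over 210 s, if anything falls off the work surface, if the arm or the gripper's body presses on something with over 40 N, if the wrist force passes 120 N, or if a joint passes its speed limit or range.

## Working session

There is one attempt and no reset: what is moved stays moved. The work goes in short steps, Python scripts to look and compute and a tool call to move; the robot and the scene stay as the last step left them, time stands still between calls to the robot, and variables do not carry over. Pictures are saved under pics/ and viewed, at most 14 in all, crops included, and the job is handed in when it is done.

Besides the shell and the picture viewer there is one more tool, called after "Emit:" as name(argument=value, ...), one argument or row to a line, values as JSON. carry_out: Moves the arm, as the interface text tells. Its arguments: {"type":"object","properties":{"deltas":{"type":"array"}},"required":["deltas"]}

```bash
mkdir -p pics; ls
python3 - <<'E'
from cell import ctrl
import cv2
print(ctrl.read_state(), ctrl.grip_depth)
for n in ("scene","top"):
    cv2.imwrite(f"pics/{n}0.png",ctrl.get_image(n)[:,:,::-1]); print(n,ctrl.calibration(n))
E
```

```text
pics
{'clock': 0.0, 'qpos': array([ 1.11021112,  0.62935935,  0.03842759,  1.51835658, -0.02700014,
        0.99628782, -0.02000175]), 'qd': array([-0.00044226,  0.00052277,  0.00046758,  0.00163419,  0.00060104,
        0.00045271,  0.0001515 ]), 'tau': array([-6.18084050e-04, -5.63410306e+01,  1.22592453e+00, -1.93448013e+01,
        1.08004760e-02,  1.04398438e-02, -4.11979784e-06]), 'eef_pos': array([ 249.76694288, -599.35431134,  194.08396461]), 'tool_rot': array([-3.13969918e+00,  1.68655426e-05,  3.94795277e-01]), 'force': array([ 0.5193968 , -0.44352328,  0.78087334]), 'torque': array([0.00684315, 0.02980552, 0.01433115]), 'gripper_force': 0.0, 'width': 85.30772258236053} 18.700000000000003
scene {'mtx': array([[449.01264634,   0.        , 323.48541329],
       [  0.        , 449.01264634, 203.5354091 ],
       [  0.        ,   0.        ,   1.        ]]), 'R': array([[-0.50136192,  0.86509393,  0.0157707 ],
       [ 0.57507748,  0.34679171, -0.74095978],
       [-0.64646896, -0.36241964, -0.6713642 ]]), 't': array([ 182.76467579, -281.48257722, 1620.20084817])}
top {'mtx': array([[511.45215804,   0.        , 315.35715709],
       [  0.        , 511.45215804, 196.90879856],
       [  0.        ,   0.        ,   1.        ]]), 'R': array([[ 0.02366704, -0.99970738, -0.00500178],
       [-0.97937477, -0.02218088, -0.20083093],
       [ 0.20066122,  0.00965169, -0.97961315]]), 't': array([  77.53870822,  537.60729472, 1683.40160752])}
```

View pics/scene0.png

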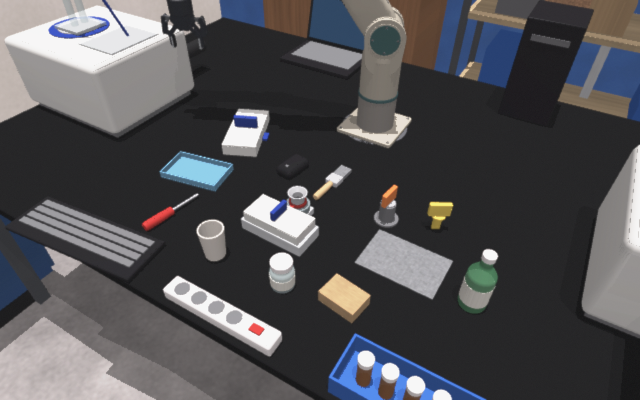

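View pics/top0.png

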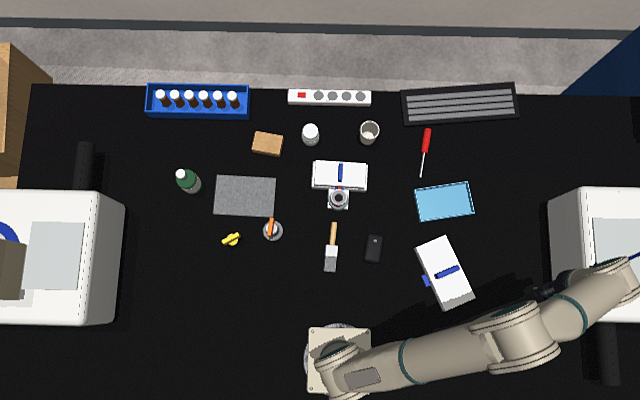

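The top view shows two keys: orange at (271,230), in a grey tube, and yellow at (231,240). The orange one in the stand is meant. It also shows two white hoods. The one on the mould at (340,175), next to the lock at (338,199), is meant; the one at (444,272) lies loose and is the larger. The mat is at (245,195) and the tray at (444,201). I'll enlarge these to confirm.

Run:
```python
import cv2
t=cv2.imread("pics/top0.png"); s=cv2.imread("pics/scene0.png")
r=lambda im,x,y,w,h,k:cv2.resize(im[y:y+h,x:x+w],None,fx=k,fy=k,interpolation=cv2.INTER_CUBIC)
cv2.imwrite("pics/c1.png",r(t,205,150,175,100,4.5)) 
a=r(s,230,165,230,150,3.4)
cv2.imwrite("pics/c2.png",a)
```

```text
(no output)
```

View pics/c1.png

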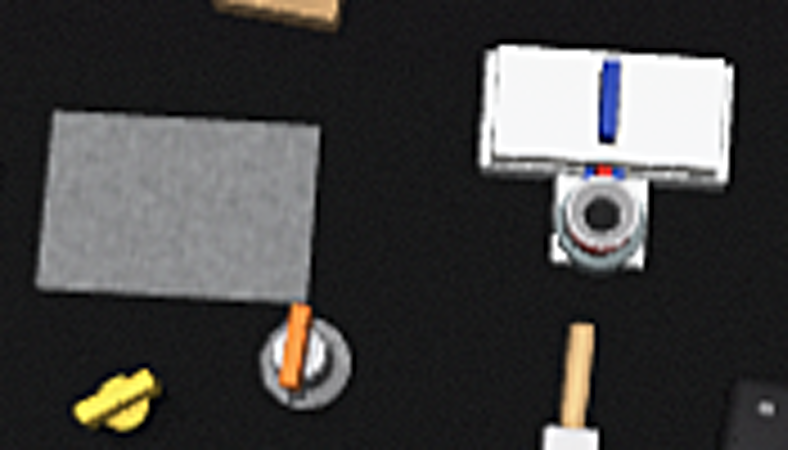

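View pics/c2.png

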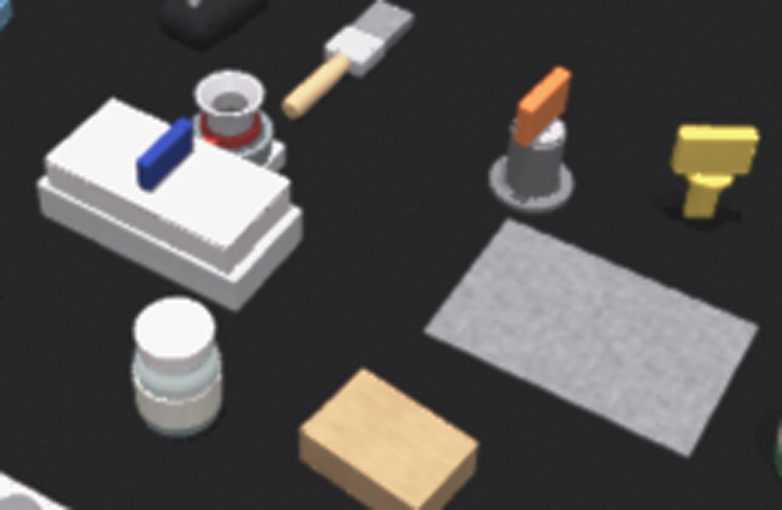

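Both crops confirm it: the orange key is in the grey stand at top (271,227), the yellow one stands free at (231,239), and the smaller cover lies on the mould with the lock on its -x side and the red finger over its tab. Next I'll fit poses to the silhouettes in both cameras.

```bash
cat > fit.py <<'E'
import cv2, numpy as np
from scipy.optimize import minimize
K=5
def load():
    from cell import ctrl
    return {n:(ctrl.get_image(n),ctrl.calibration(n)) for n in("scene","top")}
def proj(c,X):
    p=(np.atleast_2d(X)@c["R"].T+c["t"])@c["mtx"].T; return p[:,:2]/p[:,2:]
def ray(c,u,v,z):
    d=c["R"].T@np.linalg.solve(c["mtx"],[u,v,1]); o=-c["R"].T@c["t"]
    return o+d*(z-o[2])/d[2]
def box(sx,sy,z0,z1,cx=0,cy=0):
    return np.array([[cx+a*sx/2,cy+b*sy/2,z] for a in(-1,1) for b in(-1,1) for z in(z0,z1)])
def mask(im,lo,hi):
    big=cv2.resize(im,None,fx=K,fy=K,interpolation=cv2.INTER_LINEAR)
    return cv2.inRange(cv2.cvtColor(big,cv2.COLOR_RGB2HSV),lo,hi)
def fit(ims,pts,lo,hi,x0,m=30,cams=("scene","top"),verbose=True):
    def place(p):
        c,s=np.cos(p[2]),np.sin(p[2]); X=pts.copy()
        X[:,0]=p[0]+c*pts[:,0]-s*pts[:,1]; X[:,1]=p[1]+s*pts[:,0]+c*pts[:,1]; return X
    ms={}
    for n in cams:
        q=proj(ims[n][1],place(x0)); a=np.floor(q.min(0)-m).astype(int).clip(0); b=np.ceil(q.max(0)+m).astype(int)
        M=mask(ims[n][0],lo,hi)[a[1]*K:b[1]*K,a[0]*K:b[0]*K]
        nl,L,st,_=cv2.connectedComponentsWithStats(M); M=(L==1+st[1:,4].argmax()).astype(np.uint8)
        ms[n]=(a,M)
    def cost(p,full=False):
        r=[]
        for n in cams:
            a,M=ms[n]; q=((proj(ims[n][1],place(p))-a+.5)*K-.5)
            D=np.zeros_like(M); h=cv2.convexHull((q*256).round().astype(np.int32)); cv2.fillConvexPoly(D,h,1,8,8)
            r.append(1-(D&M).sum()/max(1,(D|M).sum()))
        return r if full else sum(r)
    best=None
    for s in(1,.5,.2):
        x0=np.array(x0,float); S=np.vstack([x0]+[x0+s*np.eye(3)[i]*[12,12,.12][i] for i in range(3)])
        best=minimize(cost,x0,method="Nelder-Mead",options=dict(initial_simplex=S,xatol=.01,fatol=1e-4)); x0=best.x
    if verbose: print(np.round(x0,3),"1-IoU",np.round(cost(x0,True),3))
    return x0
ORANGE=((4,130,80),(16,255,255)); BLUE=((112,120,40),(128,255,255)); LBLUE=((92,60,60),(108,255,255)); GREY=((0,0,70),(179,45,215))
E
python3 - <<'E'
from fit import *
ims=load(); c=ims["top"][1]
f=lambda x,y,z:ray(c,205+(x+.5)/4.5-.5,150+(y+.5)/4.5-.5,z)
print("cam",-c["R"].T@c["t"])
g=dict(key=f(296,346,105),cov=f(610,101,94),fun=f(603,214,80),mat=f(180,205,2),tray=ray(c,444,201,22),stand=f(306,363,5))
for k,v in g.items(): print(k,v.round(1))
h=lambda k,a:[*g[k][:2],a]
print("key");fit(ims,box(60,14,65,105),*ORANGE,h("key",-.05),15)
print("cover handle");fit(ims,box(60,14,64,94),*BLUE,h("cov",0),12)
print("mat");fit(ims,box(140,210,0,2),*GREY,h("mat",-.05),10)
for n in("scene","top"): print(n);fit(ims,box(140,210,0,2),*GREY,h("mat",-.05),10,cams=(n,))
print("tray");fit(ims,box(115,190,0,22),*LBLUE,h("tray",.1),15)
print(ims["top"][0][201,444],ims["top"][0][195,245])
E
```

```text
cam [ 186.89048902   73.19294857 1757.43835288]
key [423.6 233.7 105. ]
cov [614.5   8.4  94. ]
fun [531.4  11.9  80. ]
mat [547.1 338.8   2. ]
tray [ 538.  -354.2   22. ]
stand [424.9 235.2   5. ]
key
[ 4.24581e+02  2.35604e+02 -9.10000e-02] 1-IoU [0.171 0.21 ]
cover handle
[6.14479e+02 8.46400e+00 1.70000e-02] 1-IoU [0.323 0.333]
mat
[ 5.44796e+02  3.40215e+02 -3.40000e-02] 1-IoU [0.04  0.025]
scene
[ 5.43367e+02  3.39909e+02 -2.60000e-02] 1-IoU [0.032]
top
[ 5.46321e+02  3.40172e+02 -3.30000e-02] 1-IoU [0.015]
tray
[ 5.39254e+02 -3.55217e+02  1.80000e-01] 1-IoU [0.06  0.023]
[132 196 228] [143 141 145]
```

```bash
python3 - <<'E'
import re
s=open("fit.py").read()
s=re.sub(r"ORANGE=\(\(4,130,80\)","ORANGE=((3,90,50)",s); s=re.sub(r"BLUE=\(\(112,120,40\),\(128","BLUE=((108,75,25),(132",s,1)
open("fit.py","w").write(s)
E
python3 - <<'E'
from fit import *
import numpy as np
ims=load(); out=[]
R=[]
for cams in(("scene","top"),("scene",),("top",)):
    print(cams)
    k=fit(ims,box(60,14,65,105),*ORANGE,[424.6,235.6,-.09],15,cams)
    h=fit(ims,box(60,14,64,94),*BLUE,[614.5,8.4,0],8,cams); R.append((k,h))
k,h=R[0]
import cv2
def draw(n,pose,pts,im,o,s):
    c,t=np.cos(pose[2]),np.sin(pose[2]); P=pts.copy(); P[:,0]=pose[0]+c*pts[:,0]-t*pts[:,1];P[:,1]=pose[1]+t*pts[:,0]+c*pts[:,1]
    q=((proj(ims[n][1],P)-o+.5)*s-.5); cv2.polylines(im,[cv2.convexHull(q.round().astype(np.int32))],True,(0,255,0),1)
a=np.linspace(0,2*np.pi,24,endpoint=False)
ring=lambda r,z,cx=0:np.c_[cx+r*np.cos(a),r*np.sin(a),0*a+z]
def crop(n,o,w,h_,s):
    im=cv2.resize(ims[n][0][o[1]:o[1]+h_,o[0]:o[0]+w],None,fx=s,fy=s,interpolation=cv2.INTER_CUBIC)[:,:,::-1].copy()
    m=[h[0],h[1],-.03]
    for pose,p in((k,box(60,14,65,105)),(h,box(60,14,64,94)),(m,box(90,190,0,34)),(m,box(84,172,34,64)),(m,ring(23,80,-85)),([k[0],k[1],0],ring(22,60)),([k[0],k[1],0],ring(34,0))): draw(n,pose,p,im,np.array(o),s)
    return im
A=crop("top",(255,150),125,100,6);B=crop("scene",(235,170),175,95,4.5)
cv2.imwrite("pics/o1.png",A);cv2.imwrite("pics/o2.png",B)
E
```

```text
('scene', 'top')
[ 4.25132e+02  2.35932e+02 -1.06000e-01] 1-IoU [0.18  0.129]
[6.15053e+02 8.46000e+00 1.90000e-02] 1-IoU [0.222 0.23 ]
('scene',)
[ 4.19721e+02  2.34064e+02 -1.42000e-01] 1-IoU [0.053]
[6.13727e+02 7.83700e+00 1.07000e-01] 1-IoU [0.175]
('top',)
[ 4.25782e+02  2.36335e+02 -1.01000e-01] 1-IoU [0.116]
[ 6.18923e+02  8.81300e+00 -9.00000e-02] 1-IoU [0.195]<stdin>:3: DeprecationWarning: 'count' is passed as positional argument
```

View pics/o1.png

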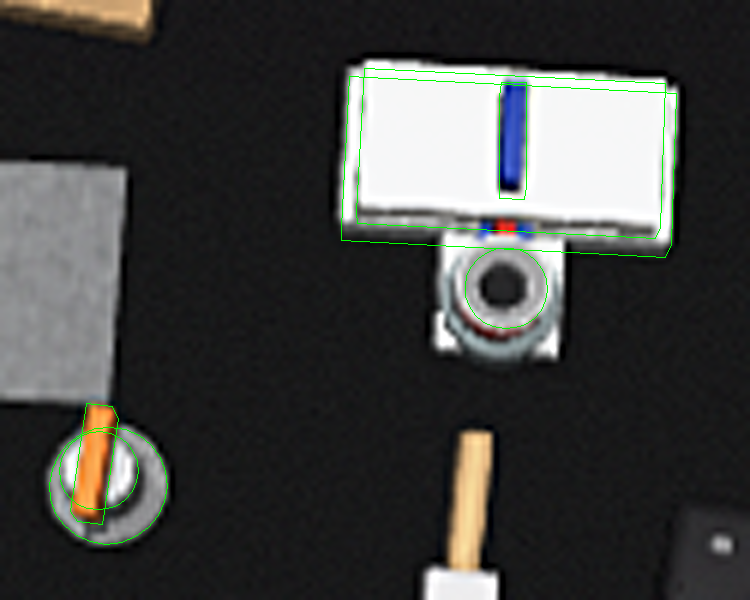

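View pics/o2.png

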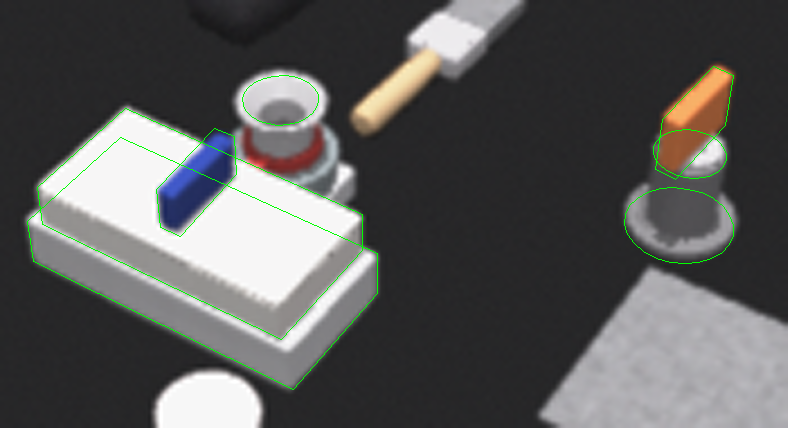

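The overlays fit. Averaging the cameras puts the key at about (422.5, 235), yaw -0.11, the lock mouth at about (530.5, 10.7), and the mould at about (615, 8.5), yaw -0.035. These agree with the 85 mm lock offset. Now I'll move towards the key.

Emit:
carry_out(
  deltas=[0,0,9.65,0,0,0,-1,0,0,9.65,0,0,0,-1,0,0,9.65,0,0,0,-1,0,0,0,0.019,-0.0524,0,-1,0,0,0,0.019,-0.0524,0,-1,0,0,0,0.019,-0.0524,0,-1,0,0,0,0.019,-0.0524,0,-1,0,0,0,0.019,-0.0524,0,-1,0,0,0,0.019,-0.0524,0,-1,0,0,0,0.019,-0.0524,0,-1,0,0,0,0.019,-0.0524,0,-1,0,0,0,0.019,-0.0524,0,-1],
)

```text
clock: 1.8
eef_pos: [472.8, -148.5, 195.3]
tool_rot: [3.141, -0.001, -0.111]
force: [1.5, 0.6, 0.1]
width: 85.2
gripper_force: 0.0
```

Emit:
carry_out(
  deltas=[0,0,0,-0.0131,-0.0537,0,-1,0,0,0,-0.0131,-0.0537,0,-1,0,0,0,-0.0131,-0.0537,0,-1,0,0,0,-0.0131,-0.0537,0,-1,0,0,0,-0.0131,-0.0537,0,-1,0,0,0,-0.0131,-0.0537,0,-1,0,0,0,-0.0131,-0.0537,0.01,-1,0,0,0,0,0,0.02,-1,0,0,0,0,0,0.015,-1,0,0,0,0,0,0,-1],
)

```text
clock: 3.05
eef_pos: [421.5, 233.3, 149.3]
tool_rot: [3.14, 0.002, -0.11]
force: [-0.8, -0.4, 0.3]
width: 85.1
gripper_force: 0.0
```

Run:
```python
from fit import *
from cell import ctrl
ims=load(); s=ctrl.read_state(); e=s["eef_pos"]; print(e.round(1),s["tool_rot"].round(3))
P=[]
for n,w,h in(("top",64,75),("scene",64,75)):
    im,c=ims[n]; q0=proj(c,[424,235,95])[0]; o=(q0-[w/2,h/2]).astype(int)-[0,5]
    k=6; C=cv2.resize(im[o[1]:o[1]+h,o[0]:o[0]+w],None,fx=k,fy=k,interpolation=cv2.INTER_CUBIC)[:,:,::-1].copy()
    X=np.array([e,[424,235,105],[420,235,105]]); 
    for p,col in zip(proj(c,X),((0,255,0),(255,255,0),(255,0,255))): cv2.circle(C,tuple(int(v) for v in (p-o+.5)*k),3,col,-1)
    P.append(C)
cv2.imwrite("pics/k1.png",np.hstack(P))
```

```text
[422.7 233.6 150.4] [-3.141 -0.    -0.111]
```

View pics/k1.png

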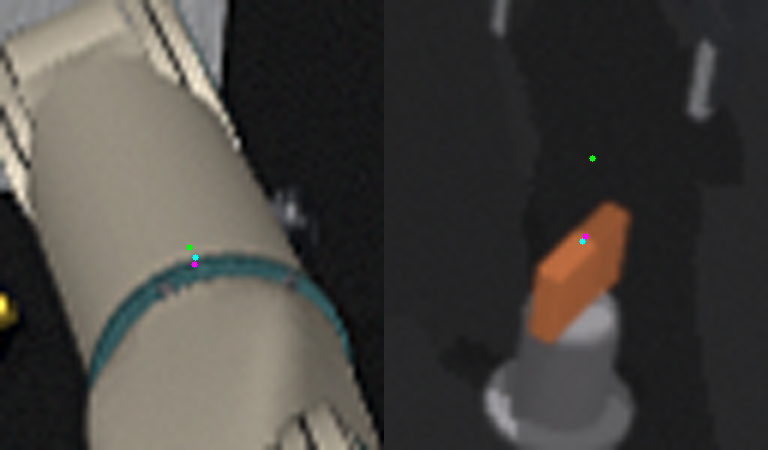

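The scene view shows the orange handle's top face centred at about (583,241) in the crop, on my (424,235) marker, with the open fingers either side of it. I'll descend and grip.

Emit:
carry_out(
  deltas=[0,0,0,0.001,-0.0015,0.02,-1,0,0,0,0,0,0.02,-1,0,0,0,0,0,0.015,-1,0,0,0,0,0,0.015,-1,0,0,0,0,0,0.01,-1,0,0,0,0,0,0,1,0,0,0,0,0,0,1,0,0,0,0,0,0,1,0,0,0,0,0,0,1,0,0,0,0,0,0,1,0,0,0,0,0,0,1],
)

```text
clock: 4.53
eef_pos: [423.5, 235.0, 70.1]
tool_rot: [-3.141, -0.0, -0.11]
force: [0.1, -0.0, -0.0]
width: 0.3
gripper_force: 0.0
```

The fingers shut on nothing, so I'll look.

Run:
```python
from fit import *
ims=load()
im,c=ims["scene"]; o=np.array([340,140]); C=cv2.resize(im[140:240,340:460],None,fx=6,fy=6,interpolation=cv2.INTER_CUBIC)[:,:,::-1].copy()
cv2.circle(C,tuple(int(v) for v in (proj(c,[423.5,235,70])[0]-o+.5)*6),3,(0,255,0),-1)
cv2.imwrite("pics/k2.png",cv2.convertScaleAbs(C,alpha=1.6))
```

```text
(no output)
```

View pics/k2.png

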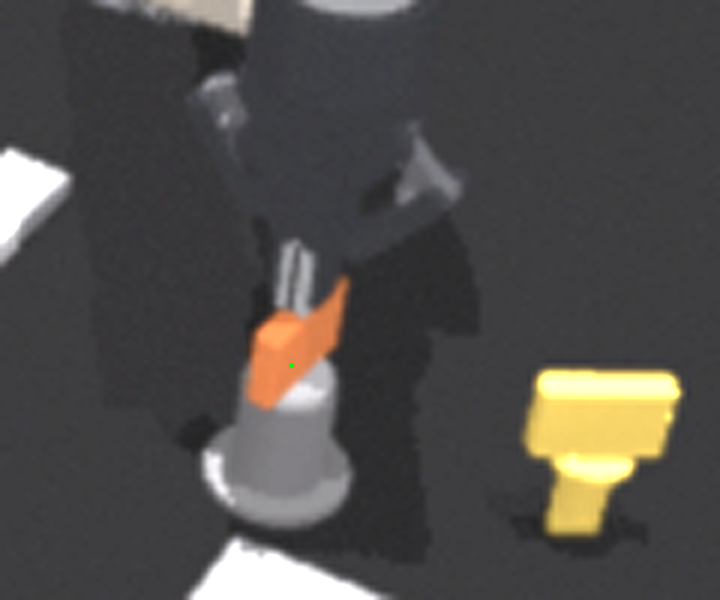

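Run:
```python
from fit import *
from cell import ctrl
s=ctrl.read_state(); print({k:np.round(s[k],3) for k in("eef_pos","qpos","width","gripper_force","force")})
im=ctrl.get_image("scene"); C=im[165:215,365:415].astype(float)
C=255*(C/255)**.4
C=cv2.resize(C.astype(np.uint8),None,fx=12,fy=12,interpolation=cv2.INTER_CUBIC)[:,:,::-1]
cv2.imwrite("pics/k3.png",C)
```

```text
{'eef_pos': array([423.495, 234.97 ,  70.048]), 'qpos': array([-0.609,  0.598,  0.065,  2.087, -0.082,  0.459, -2.163]), 'width': np.float64(-0.058), 'gripper_force': np.float64(0.0), 'force': array([-0.27 ,  0.167, -0.352])}
```

View pics/k3.png

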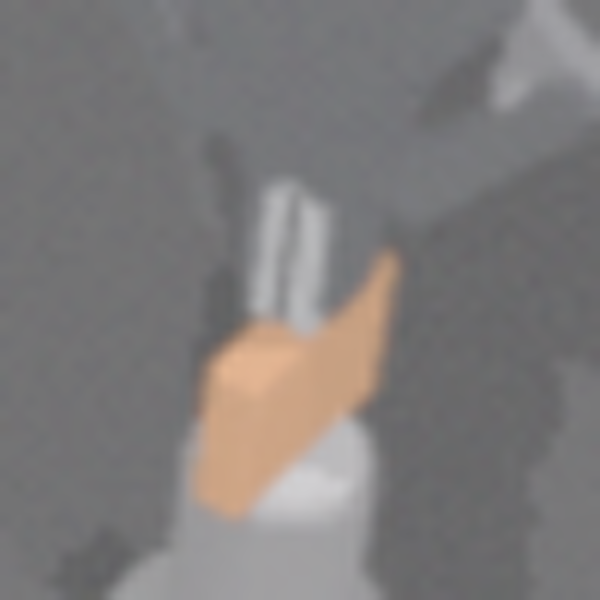

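Run:
```python
from fit import *
from cell import ctrl
c=ctrl.calibration("scene"); im=cv2.imread("pics/scene0.png")
C=cv2.resize((255*(im[0:70,140:240]/255.)**.6).astype(np.uint8),None,fx=8,fy=8,interpolation=cv2.INTER_CUBIC)
y=.395; a=np.array([np.sin(y),-np.cos(y),0])
for z,col in((195,(0,255,0)),(208,(0,255,255)),(230,(255,0,255)),(245,(0,0,255))):
  for s in(-42,0,42):
    p=proj(c,np.array([250,-600,z])+s*a)[0]; cv2.circle(C,tuple(int(v) for v in (p-[140,0]+.5)*8),3,col,-1)
cv2.imwrite("pics/g0.png",C)
```

```text
(no output)
```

View pics/g0.png

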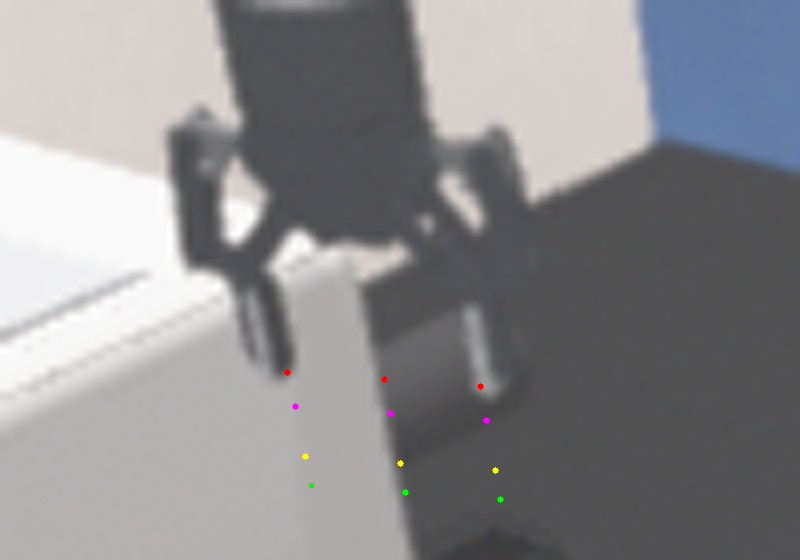

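The start picture shows the open fingertips (red dots) at z≈245 while the TCP reads 195. The real tips therefore lie about 36 mm behind the reported TCP, and the fingers closed just above the handle. I'll open and go 33 mm deeper.

Emit:
carry_out(
  deltas=[0,0,0,0,0,0,-1,0,0,0,0,0,0,-1,0,0,0,0,0,0,-1,0,0,0,0,0,0,-1,0,0,0,0,0,0.011,-1,0,0,0,0,0,0.011,-1,0,0,0,0,0,0.011,-1,0,0,0,0,0,0,1,0,0,0,0,0,0,1,0,0,0,0,0,0,1,0,0,0,0,0,0,1,0,0,0,0,0,0,1],
)

```text
clock: 6.18
eef_pos: [423.7, 235.1, 37.4]
tool_rot: [-3.141, -0.001, -0.11]
force: [0.5, 0.0, 3.4]
width: 13.6
gripper_force: 58.5
```

The key is gripped (13.6 mm). I'll lift it clear and turn it half a turn, because the last joint would otherwise run out of range on the clockwise turn.

Emit:
carry_out(
  deltas=[0,0,0,0,0,-0.02,1,0,0,0,0,0,-0.025,1,0,0,0,0,0,-0.03,1,0,0,0,0,0,-0.03,1,0,0,-10.6,0,0,0,1,0,0,-10.6,0,0,0,1,0,0,-10.6,0,0,0,1,0,0,-10.6,0,0,0,1,0,0,-10.6,0,0,0,1,0,0,-10.6,0,0,0,1,0,0,-10.6,0,0,0,1,0,0,-10.6,0,0,0,1],
)

```text
clock: 7.68
eef_pos: [423.1, 234.5, 141.7]
tool_rot: [-3.141, 0.001, 1.375]
force: [-0.4, 1.0, -2.4]
width: 13.0
gripper_force: 58.9
```

Emit:
carry_out(
  deltas=[0,0,-10.6,0,0,0,1,0,0,-10.6,0,0,0,1,0,0,-10.6,0,0,0,1,0,0,-10.6,0,0,0,1,0,0,-10.6,0,0,0,1,0,0,-10.6,0,0,0,1,0,0,-10.6,0,0,0,1,0,0,-10.6,0,0,0,1,0,0,-10.4,0,0,0,1],
)

```text
clock: 8.8
eef_pos: [423.2, 234.4, 141.7]
tool_rot: [-3.141, -0.001, 3.037]
force: [-0.3, -0.9, -2.5]
width: 13.1
gripper_force: 58.9
```

Emit:
carry_out(
  deltas=[0,0,0,-0.0218,-0.0352,0,1,0,0,0,-0.0218,-0.0352,0,1,0,0,0,-0.0218,-0.0352,0,1,0,0,0,-0.0218,-0.0352,0,1,0,0,0,-0.0218,-0.0352,0,1,0,0,0,-0.0218,-0.0352,0,1,0,0,0,0,0,0,1,0,0,0,0,0,0,1],
)

```text
clock: 9.8
eef_pos: [529.5, 11.0, 141.7]
tool_rot: [3.141, -0.001, 3.031]
force: [-0.5, 1.1, -2.2]
width: 13.1
gripper_force: 59.0
```

Emit:
carry_out(
  deltas=[0,0,0,-0.0008,0,0.02,1,0,0,0,0,0,0.02,1,0,0,0,0,0,0.008,1,0,0,0,0,0,0.004,1,0,0,0,0,0,0.003,1,0,0,0,0,0,0,1],
)

```text
clock: 10.55
eef_pos: [531.1, 10.6, 87.3]
tool_rot: [3.142, 0.0, 3.031]
force: [0.3, -0.8, -2.2]
width: 13.1
gripper_force: 59.0
```

Emit:
carry_out(
  deltas=[0,0,0,0,0,0.004,1,0,0,0,0,0,0.004,1,0,0,0,0,0,0.004,1,0,0,0,0,0,0.003,1,0,0,0,0,0,0.003,1,0,0,0,0,0,0,1],
)

```text
clock: 11.3
eef_pos: [530.8, 10.6, 68.8]
tool_rot: [3.142, -0.0, 3.031]
force: [-0.2, 0.0, -3.3]
width: 13.1
gripper_force: 59.0
```

Emit:
carry_out(
  deltas=[0,0,0,0,0,0.003,1,0,0,0,0,0,0.002,1,0,0,0,0,0,0.001,1,0,0,0,0,0,0.001,1,0,0,0,0,0,0,1],
)

```text
clock: 11.92
eef_pos: [531.1, 10.7, 62.2]
tool_rot: [3.142, 0.0, 3.031]
force: [-0.2, 1.3, 0.9]
width: 13.3
gripper_force: 59.5
```

Emit:
carry_out(
  deltas=[0,0,0,0,0,0.0007,1,0,0,0,0,0,0,1],
)

```text
clock: 12.18
eef_pos: [531.2, 10.7, 61.9]
tool_rot: [-3.142, 0.001, 3.031]
force: [-2.5, -0.6, 5.4]
width: 13.2
gripper_force: 60.4
```

Emit:
carry_out(
  deltas=[0,0,4,0,0,0.0008,1,0,0,4,0,0,0,1,0,0,0,0,0,0,1],
)

```text
clock: 12.55
eef_pos: [531.5, 10.9, 60.6]
tool_rot: [3.141, 0.001, 2.892]
force: [-0.0, 1.4, -1.8]
width: 12.7
gripper_force: 59.2
```

Emit:
carry_out(
  deltas=[0,0,4,0,0,0,1,0,0,4,0,0,0,1,0,0,0,0,0,0,1],
)

```text
clock: 12.92
eef_pos: [531.1, 10.9, 60.4]
tool_rot: [3.141, 0.0, 2.754]
force: [0.8, 1.4, -3.1]
width: 13.0
gripper_force: 59.0
```

The force vanished at yaw ≈ 2.89, so the bit is in the slot. I'll go down to the slot floor.

Emit:
carry_out(
  deltas=[0,0,0,0,0,0.002,1,0,0,0,0,0,0.002,1,0,0,0,0,0,0.002,1,0,0,0,0,0,0.0015,1,0,0,0,0,0,0,1],
)

```text
clock: 13.55
eef_pos: [531.2, 11.1, 53.3]
tool_rot: [3.141, 0.0, 2.752]
force: [-0.5, 2.8, 1.9]
width: 13.1
gripper_force: 59.7
```

Emit:
carry_out(
  deltas=[0,0,5.7,0,0,0,1,0,0,5.7,0,0,0,1,0,0,5.7,0,0,0,1,0,0,5.7,0,0,0,1,0,0,5.7,0,0,0,1,0,0,5.7,0,0,0,1,0,0,5.7,0,0,0,1,0,0,5.7,0,0,0,1,0,0,5.7,0,0,0,1,0,0,5.7,0,0,0,1,0,0,5.7,0,0,0,1,0,0,5.7,0,0,0,1],
)

```text
clock: 15.05
eef_pos: [531.8, 11.6, 53.3]
tool_rot: [3.14, -0.001, 1.556]
force: [1.4, 3.9, -0.2]
width: 13.1
gripper_force: 59.4
```

Run:
```python
from fit import *
from cell import ctrl
s=ctrl.read_state(); print({k:np.round(s[k],3) for k in("eef_pos","tool_rot","torque","width","force")})
im=ctrl.get_image("scene"); c=ctrl.calibration("scene")
C=cv2.resize(im[175:245,255:345],None,fx=7,fy=7,interpolation=cv2.INTER_CUBIC)[:,:,::-1].copy()
for a in(0,.9,1.0,1.1,1.2):
    t=-.035-a; p=proj(c,[531+42*np.cos(t),10.9+42*np.sin(t),47])[0]; cv2.circle(C,tuple(int(v) for v in (p-[255,175]+.5)*7),2,(0,255,0),-1)
cv2.imwrite("pics/cam.png",cv2.convertScaleAbs(C,alpha=1.4))
```

```text
{'eef_pos': array([531.789,  11.554,  53.263]), 'tool_rot': array([ 3.140e+00, -1.000e-03,  1.556e+00]), 'torque': array([ 0.866, -0.262,  0.208]), 'width': np.float64(13.115), 'force': array([ 1.391,  3.907, -0.226])}
```

View pics/cam.png

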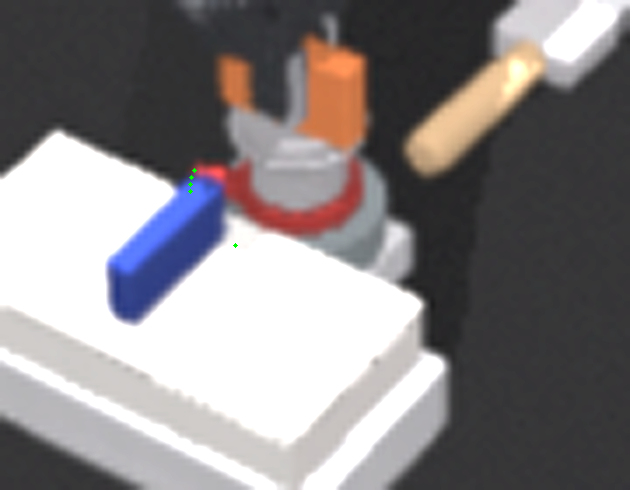

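The picture shows the red finger's tip at about (203,170), next to the 1.1–1.2 rad markers (195,170–180), so it looks clear of the cover. I'll turn 3° more for margin, then relax the key and lift it out.

Emit:
carry_out(
  deltas=[0,0,3,0,0,0,1,0,0,0,0,0,0,1],
)

```text
clock: 15.35
eef_pos: [531.7, 11.4, 53.3]
tool_rot: [3.14, -0.001, 1.507]
force: [1.8, 4.9, 0.9]
width: 13.2
gripper_force: 59.6
```

Run:
```python
from cell import ctrl
s=ctrl.read_state(); print(s["torque"],s["tool_rot"],s["force"],s["eef_pos"])
```

```text
[ 1.21974518 -0.388529    0.10630409] [ 3.14016916e+00 -1.10786432e-03  1.50655404e+00] [1.83440575 4.87685808 0.85644876] [531.71050585  11.43971735  53.30675502]
```

Emit:
carry_out(
  deltas=[0,0,-5,0,0,0,1,0,0,0,0,0,-0.004,1,0,0,0,0,0,-0.008,1,0,0,0,0,0,-0.015,1,0,0,0,0,0,-0.02,1,0,0,0,0,0,-0.022,1,0,0,0,0,0,-0.022,1,0,0,0,0,0,0,1],
)

```text
clock: 16.35
eef_pos: [531.1, 8.7, 144.9]
tool_rot: [3.141, 0.002, 1.591]
force: [-0.4, -0.2, -2.9]
width: 13.0
gripper_force: 59.3
```

Emit:
carry_out(
  deltas=[0,0,0,0.0377,-0.0172,0,1,0,0,0,0.0377,-0.0172,0,1,0,0,0,0.0377,-0.0172,0,1,0,0,0,0.0377,-0.0172,0,1,0,0,0,0.0377,-0.0172,0,1,0,0,0,0.0377,-0.0172,0,1,0,0,0,0,0,0,1,0,0,0,0,0,0,1],
)

```text
clock: 17.35
eef_pos: [422.4, 232.6, 143.1]
tool_rot: [-3.14, 0.003, 1.592]
force: [-0.4, -1.0, -2.1]
width: 13.5
gripper_force: 59.1
```

Run:
```python
from fit import *
from cell import ctrl
s=ctrl.read_state(); print(s["eef_pos"],s["tool_rot"],s["force"])
im=ctrl.get_image("scene"); c=ctrl.calibration("scene")
k=mask(im,(0,120,60),(4,255,255))[175*5:215*5,270*5:310*5]|mask(im,(175,120,60),(179,255,255))[175*5:215*5,270*5:310*5]
C=cv2.resize(im[175:215,265:335],None,fx=6,fy=6,interpolation=cv2.INTER_CUBIC)
D=cv2.resize(im[150:215,350:420],None,fx=6,fy=6,interpolation=cv2.INTER_CUBIC)
C=cv2.copyMakeBorder(C,0,D.shape[0]-C.shape[0],0,0,cv2.BORDER_CONSTANT)
H=np.hstack([C,D])[:,:,::-1].copy()
for a in(1.0,1.1,1.2):
    t=-.035-a; p=proj(c,[531+42*np.cos(t),10.9+42*np.sin(t),47])[0]; cv2.circle(H,tuple(int(v) for v in (p-[265,175]+.5)*6),2,(0,255,0),-1)
cv2.imwrite("pics/cam2.png",cv2.convertScaleAbs(H,alpha=1.4))
```

```text
[422.404596   232.60525191 143.07621608] [-3.13986961e+00  2.65508587e-03  1.59226602e+00] [-0.35345714 -0.98801956 -2.11675296]
```

View pics/cam2.png

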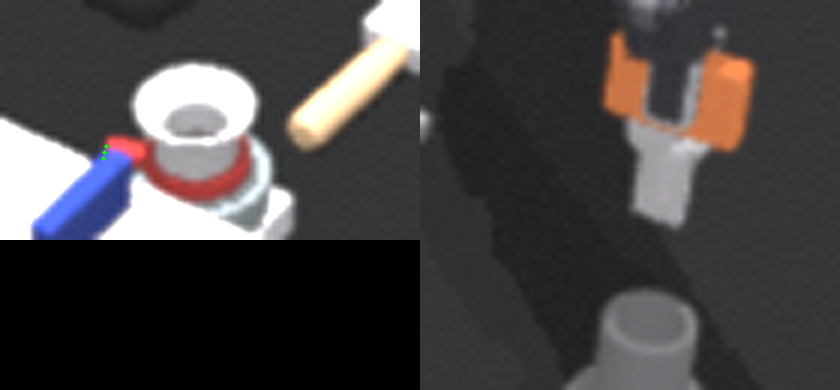

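The finger rests at about 1.15 rad, clear of the cover. The key hangs above the stand, about 2 mm short in y, so I'll correct that and lower it.

Emit:
carry_out(
  deltas=[0,0,0,0.0024,0.001,0.02,1,0,0,0,0,0,0.025,1,0,0,0,0,0,0.015,1,0,0,0,0,0,0.01,1,0,0,0,0,0,0.005,1,0,0,0,0,0,0,1],
)

```text
clock: 18.15
eef_pos: [423.9, 236.8, 69.1]
tool_rot: [3.141, 0.0, 1.593]
force: [0.6, 0.3, -2.8]
width: 13.3
gripper_force: 59.3
```

Emit:
carry_out(
  deltas=[0,0,0,-0.0016,0,0.01,1,0,0,0,0,0,0.01,1,0,0,0,0,0,0.007,1,0,0,0,0,0,0.003,1,0,0,0,0,0,0.001,1,0,0,0,0,0,0,1],
)

```text
clock: 18.9
eef_pos: [423.9, 235.3, 38.1]
tool_rot: [3.141, -0.0, 1.593]
force: [-0.5, 0.7, -2.5]
width: 13.2
gripper_force: 59.3
```

Nearly seated. I'll lower the last bit, release and lift away.

Emit:
carry_out(
  deltas=[0,0,0,0,0,0.001,1,0,0,0,0,0,0,1,0,0,0,0,0,0,-1,0,0,0,0,0,0,-1,0,0,0,0,0,0,-1,0,0,0,0,0,0,-1,0,0,0,0,0,0,-1,0,0,0,0,0,-0.03,-1,0,0,0,0,0,-0.04,-1,0,0,0,0,0,-0.05,-1,0,0,0,0,0,-0.05,-1,0,0,0,0,0,0,-1],
)

```text
clock: 20.4
eef_pos: [426.1, 236.8, 210.5]
tool_rot: [3.134, -0.004, 1.593]
force: [0.4, 0.5, -0.3]
width: 85.3
gripper_force: 0.0
```

Run:
```python
from fit import *
ims=load()
print("key");fit(ims,box(60,14,65,105),*ORANGE,[423.5,235,1.593],15,("scene",))
```

```text
key
[422.134 233.923   1.601] 1-IoU [0.051]
```

The key is back in its stand (the fit agrees, 0.05 off). Next is the cover, with the tool at yaw -0.035.

Emit:
carry_out(
  deltas=[0,0,10.4,0,0,0,-1,0,0,10.4,0,0,0,-1,0,0,10.4,0,0,0,-1,0,0,10.4,0,0,0,-1,0,0,10.4,0,0,0,-1,0,0,10.4,0,0,0,-1,0,0,10.4,0,0,0,-1,0,0,10.4,0,0,0,-1,0,0,10.1,0,0,0,-1,0,0,0,0.0396,0.0442,0,-1,0,0,0,0.0396,0.0442,0,-1,0,0,0,0.0396,0.0442,0,-1],
)

```text
clock: 22.0
eef_pos: [537.5, 97.0, 205.0]
tool_rot: [3.14, 0.003, -0.035]
force: [0.9, 0.7, -0.4]
width: 85.3
gripper_force: 0.0
```

Emit:
carry_out(
  deltas=[0,0,0,0.0396,0.0442,0,-1,0,0,0,0.0396,0.0442,0,-1,0,0,0,0,0,0.03,-1,0,0,0,0,0,0.03,-1,0,0,0,0,0,0.03,-1,0,0,0,0,0,0.01,-1,0,0,0,0,0,0,-1,0,0,0,0,0,0,-1],
)

```text
clock: 23.0
eef_pos: [614.5, 7.4, 107.8]
tool_rot: [3.142, -0.002, -0.035]
force: [-0.2, 0.4, 0.0]
width: 85.4
gripper_force: 0.0
```

Emit:
carry_out(
  deltas=[0,0,0,0.001,-0.0005,0.02,-1,0,0,0,0,0,0.02,-1,0,0,0,0,0,0.02,-1,0,0,0,0,0,0.009,-1,0,0,0,0,0,0.005,-1,0,0,0,0,0,0,-1,0,0,0,0,0,0,1,0,0,0,0,0,0,1,0,0,0,0,0,0,1,0,0,0,0,0,0,1,0,0,0,0,0,0,1],
)

```text
clock: 24.38
eef_pos: [615.1, 7.9, 33.4]
tool_rot: [-3.141, -0.001, -0.035]
force: [-1.0, 0.5, 2.4]
width: 12.9
gripper_force: 59.4
```

The cover is gripped at (615.1, 7.9, 33.4). I'll lift it and carry it to the mat.

Emit:
carry_out(
  deltas=[0,0,0,0,0,-0.005,1,0,0,0,0,0,-0.009,1,0,0,0,0,0,-0.012,1,0,0,0,0.003,0,-0.018,1,0,0,0,0.003,0,-0.018,1,0,0,0,0,0,-0.018,1,0,0,0,0,0,0,1],
)

```text
clock: 25.25
eef_pos: [622.1, 7.6, 115.0]
tool_rot: [-3.141, -0.004, -0.036]
force: [-0.7, 0.1, -4.7]
width: 12.7
gripper_force: 58.5
```

Emit:
carry_out(
  deltas=[0,0,0,-0.005,-0.02,0,1,0,0,0,-0.0097,-0.0366,0,1,0,0,0,-0.0097,-0.0366,0,1,0,0,0,-0.0097,-0.0366,0,1,0,0,0,-0.0097,-0.0366,0,1,0,0,0,-0.0097,-0.0366,0,1,0,0,0,-0.0097,-0.0366,0,1,0,0,0,-0.0097,-0.0366,0,1,0,0,0,-0.0097,-0.0366,0,1,0,0,0,-0.005,-0.017,0,1,0,0,0,0,0,0,1],
)

```text
clock: 26.62
eef_pos: [543.2, 341.9, 112.3]
tool_rot: [3.141, 0.002, -0.032]
force: [-0.9, -0.6, -2.8]
width: 12.8
gripper_force: 58.8
```

Emit:
carry_out(
  deltas=[0,0,0,0,0,0.02,1,0,0,0,0,0,0.025,1,0,0,0,0,0,0.025,1,0,0,0,0,0,0.02,1,0,0,0,0,0,0.01,1,0,0,0,0,0,0.007,1,0,0,0,0,0,0.003,1,0,0,0,0,0,0,1],
)

```text
clock: 27.62
eef_pos: [545.2, 340.5, 3.4]
tool_rot: [-3.141, -0.001, -0.035]
force: [0.9, 0.0, -3.3]
width: 13.1
gripper_force: 58.7
```

Emit:
carry_out(
  deltas=[0,0,0,0,0,0.001,1,0,0,0,0,0,0.0007,1,0,0,0,0,0,0,1],
)

```text
clock: 28.0
eef_pos: [545.0, 340.4, 1.4]
tool_rot: [-3.141, -0.0, -0.035]
force: [0.1, -0.5, -3.4]
width: 13.1
gripper_force: 58.7
```

Emit:
carry_out(
  deltas=[0,0,0,0,0,0,-1,0,0,0,0,0,0,-1,0,0,0,0,0,0,-1,0,0,0,0,0,0,-1,0,0,0,0,0,-0.02,-1,0,0,0,0,0,-0.05,-1,0,0,0,0,0,-0.06,-1,0,0,0,0,0,-0.06,-1,0,0,0,0.0077,0.036,0,-1,0,0,0,0.0077,0.036,0,-1,0,0,0,0.0077,0.036,0,-1,0,0,0,0.0077,0.036,0,-1],
)

```text
clock: 29.5
eef_pos: [571.0, 194.2, 193.0]
tool_rot: [-3.141, -0.002, -0.035]
force: [1.3, 0.0, -0.3]
width: 85.3
gripper_force: 0.0
```

Run:
```python
from fit import *
ims=load()
for n in ims: cv2.imwrite(f"pics/{n}1.png",ims[n][0][:,:,::-1])
print("tray");fit(ims,box(115,190,0,22),*LBLUE,[539,-355,.18],25)
im=np.hstack([cv2.resize(ims["scene"][0][165:265,225:340],None,fx=4,fy=4,interpolation=cv2.INTER_CUBIC),cv2.resize(ims["top"][0][150:250,290:370],None,fx=4,fy=4,interpolation=cv2.INTER_CUBIC)])
cv2.imwrite("pics/m1.png",im[:,:,::-1])
```

```text
tray
[ 5.39243e+02 -3.55179e+02  1.81000e-01] 1-IoU [0.059 0.023]
```

View pics/m1.png

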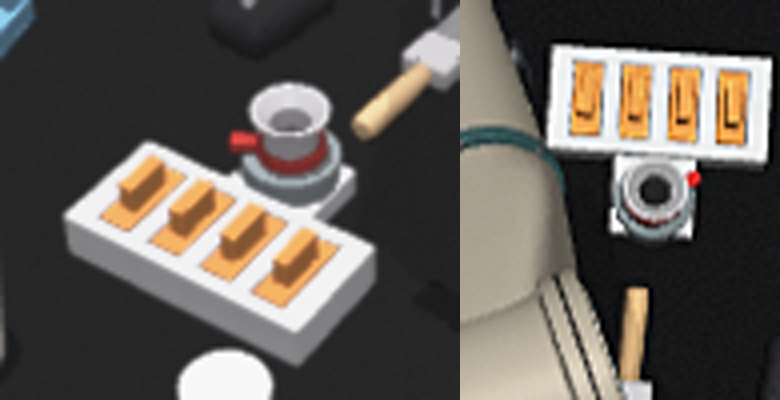

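The crop shows all four cavities filled: ribs at about (150,185), (200,208), (245,230) and (297,255) in the scene half. The red finger at (243,140) is swung aside. Fully open fingers would hit the neighbouring ribs, so I'll use a partial opening of about 28 mm, starting with the cavity at y = -63.

Emit:
carry_out(
  deltas=[0,0,0,0.00855,0.0415,0,0.34,0,0,0,0.00855,0.0415,0,0.34,0,0,0,0.00855,0.0415,0,0.34,0,0,0,0.00855,0.0415,0,0.34,0,0,0,0.00855,0.0415,0,0.34,0,0,0,0.00855,0.0415,0,0.34,0,0,0,0,0,0.04,0.34,0,0,0,0,0,0.04,0.34,0,0,0,0,0,0.03,0.34,0,0,0,0,0,0.02,0.34,0,0,0,0,0,0,0.34,0,0,0,0,0,0,0.34],
)

```text
clock: 31.1
eef_pos: [614.2, -55.0, 62.8]
tool_rot: [-3.141, -0.002, -0.035]
force: [0.5, -0.2, 0.6]
width: 28.2
gripper_force: 0.0
```

```bash
cat > plan.py <<'E'
from fit import *
from cell import ctrl
def to(x,y,z,yaw):
    s=ctrl.read_state(); e=s["eef_pos"]; w=s["tool_rot"][2]
    d=np.array([x,y,z])-e; a=[np.cos(w)*d[0]+np.sin(w)*d[1],np.sin(w)*d[0]-np.cos(w)*d[1],-d[2]]
    print("at",e.round(1),"width",round(s["width"],1),"shift in tool axes mm",np.round(a,1),"wz deg",round(-np.degrees(yaw-w),1))
M=np.array([615.5,7.9]); MY=-.035
def cav(y): return M+y*np.array([-np.sin(MY),np.cos(MY)])
def slot(t,tray): return np.array(tray[:2])+t*np.array([-np.sin(tray[2]),np.cos(tray[2])])
def tray(ims): return fit(ims,box(115,190,0,22),*LBLUE,[539.2,-355.2,.181],25)
E
python3 - <<'E'
from plan import *
to(*cav(-63),4,MY)
E
```

```text
at [614.2 -55.   62.8] width 28.2 shift in tool axes mm [-0.9  0.  58.8] wz deg -0.0
```

Emit:
carry_out(
  deltas=[0,0,0,0,0,0.02,0.34,0,0,0,0,0,0.02,0.34,0,0,0,0,0,0.012,0.34,0,0,0,0,0,0.006,0.34,0,0,0,0,0,0,0.34,0,0,0,0,0,0,1,0,0,0,0,0,0,1,0,0,0,0,0,0,1,0,0,0,0,0,0,1],
)

```text
clock: 32.22
eef_pos: [613.4, -55.4, 3.7]
tool_rot: [-3.142, -0.001, -0.035]
force: [0.1, -0.1, 2.5]
width: 10.3
gripper_force: 61.3
```

Emit:
carry_out(
  deltas=[0,0,0,0,0,-0.008,1,0,0,0,0,0,-0.015,1,0,0,0,0,0,-0.035,1,0,0,0,0,0,-0.042,1,0,0,-6.2,0,0,0,1,0,0,-6.2,0,0,0,1,0,0,0,0,0,0,1],
)

```text
clock: 33.1
eef_pos: [613.4, -55.5, 104.4]
tool_rot: [3.142, -0.001, 0.18]
force: [0.4, -0.2, -0.8]
width: 10.3
gripper_force: 61.0
```

Run:
```python
from plan import *
ims=load(); t=tray(ims); print(slot(-62,t)); to(*slot(-62,t),-10,t[2])
```

```text
[ 5.39294e+02 -3.55219e+02  1.81000e-01] 1-IoU [0.06  0.023]
[ 550.43004542 -416.21093952]
at [613.2 -55.5 103.9] width 10.7 shift in tool axes mm [-125.9  343.8  113.9] wz deg -0.1
```

Emit:
carry_out(
  deltas=[0,0,0,-0.0157,0.043,0,1,0,0,0,-0.0157,0.043,0,1,0,0,0,-0.0157,0.043,0,1,0,0,0,-0.0157,0.043,0,1,0,0,0,-0.0157,0.043,0,1,0,0,0,-0.0157,0.043,0,1,0,0,0,-0.0157,0.043,0,1,0,0,0,-0.0157,0.043,0,1,0,0,0,0,0,0.04,1,0,0,0,0,0,0.03,1,0,0,0,0,0,0,1,0,0,0,0,0,0,1],
)

```text
clock: 34.7
eef_pos: [552.4, -416.8, 34.5]
tool_rot: [3.14, -0.001, 0.181]
force: [0.1, -0.4, 0.7]
width: 10.9
gripper_force: 61.0
```

Emit:
carry_out(
  deltas=[0,0,0,-0.0015,0,0.02,1,0,0,0,0,0,0.014,1,0,0,0,0,0,0.007,1,0,0,0,0,0,0.002,1,0,0,0,0,0,0.0008,1,0,0,0,0,0,0,1],
)

```text
clock: 35.45
eef_pos: [550.4, -417.0, -10.1]
tool_rot: [3.141, -0.001, 0.181]
force: [-0.6, 0.3, 0.2]
width: 10.5
gripper_force: 61.1
```

Emit:
carry_out(
  deltas=[0,0,0,0,0,0,0.34,0,0,0,0,0,0,0.34,0,0,0,0,0,0,0.34,0,0,0,0,0,-0.02,0.34,0,0,0,0,0,-0.035,0.34,0,0,0,0,0,-0.035,0.34,0,0,6.2,0,0,0,0.34,0,0,6.2,0,0,0,0.34],
)

```text
clock: 36.45
eef_pos: [550.8, -417.2, 82.1]
tool_rot: [3.14, -0.003, -0.039]
force: [-1.0, -0.5, 0.0]
width: 28.0
gripper_force: 0.0
```

Emit:
carry_out(
  deltas=[0,0,0,0.0063,-0.0507,0,0.34,0,0,0,0.0063,-0.0507,0,0.34,0,0,0,0.0063,-0.0507,0,0.34,0,0,0,0.0063,-0.0507,0,0.34,0,0,0,0.0063,-0.0507,0,0.34,0,0,0,0.0063,-0.0507,0,0.34,0,0,0,0.0063,-0.0507,0,0.34,0,0,0,0.0063,-0.0507,0,0.34,0,0,0,0,0,0.02,0.34,0,0,0,0,0,0,0.34,0,0,0,0,0,0,0.34],
)

```text
clock: 37.83
eef_pos: [615.2, -14.4, 60.7]
tool_rot: [3.141, -0.001, -0.037]
force: [0.7, -0.3, -0.8]
width: 27.9
gripper_force: 0.0
```

Run:
```python
from plan import *
to(*cav(-21),4,MY)
```

```text
at [615.2 -14.4  60.7] width 27.9 shift in tool axes mm [-0.5 -1.3 56.7] wz deg -0.1
```

Emit:
carry_out(
  deltas=[0,0,0,0,-0.001,0.02,0.34,0,0,0,0,0,0.02,0.34,0,0,0,0,0,0.011,0.34,0,0,0,0,0,0.006,0.34,0,0,0,0,0,0,0.34,0,0,0,0,0,0,1,0,0,0,0,0,0,1,0,0,0,0,0,0,1,0,0,0,0,0,0,1],
)

```text
clock: 38.95
eef_pos: [615.3, -12.0, 3.1]
tool_rot: [-3.142, -0.001, -0.035]
force: [-0.7, 0.8, 4.9]
width: 10.3
gripper_force: 61.0
```

Emit:
carry_out(
  deltas=[0,0,0,0,0,-0.008,1,0,0,0,0,0,-0.015,1,0,0,0,0,0,-0.035,1,0,0,0,0,0,-0.042,1,0,0,-6.2,0,0,0,1,0,0,-6.2,0,0,0,1,0,0,0,0,0,0,1],
)

```text
clock: 39.83
eef_pos: [614.8, -12.2, 103.4]
tool_rot: [-3.141, -0.001, 0.18]
force: [0.1, -0.5, -0.4]
width: 10.5
gripper_force: 60.3
```

Run:
```python
from plan import *
ims=load(); t=tray(ims); to(*slot(-20.7,t),-10,t[2])
AMB=((10,90,60),(24,255,255))
for tt,p in((-62,slot(-62,t)),): fit(ims,box(64,24,4,20),*AMB,[*p,t[2]],8)
```

```text
[ 5.39278e+02 -3.55219e+02  1.80000e-01] 1-IoU [0.184 0.109]
at [614.7 -12.2 102.9] width 10.6 shift in tool axes mm [-135.3  344.8  112.9] wz deg -0.1
[ 5.51444e+02 -4.18221e+02  2.31000e-01] 1-IoU [0.279 0.143]
```

Emit:
carry_out(
  deltas=[0,0,0,-0.0169,0.0431,0,1,0,0,0,-0.0169,0.0431,0,1,0,0,0,-0.0169,0.0431,0,1,0,0,0,-0.0169,0.0431,0,1,0,0,0,-0.0169,0.0431,0,1,0,0,0,-0.0169,0.0431,0,1,0,0,0,-0.0169,0.0431,0,1,0,0,0,-0.0169,0.0431,0,1,0,0,0,0,0,0.04,1,0,0,0,0,0,0.03,1,0,0,0,0,0,0,1,0,0,0,0,0,0,1],
)

```text
clock: 41.42
eef_pos: [544.7, -375.9, 33.6]
tool_rot: [3.14, -0.001, 0.181]
force: [0.3, -0.8, 0.5]
width: 10.1
gripper_force: 60.3
```

Emit:
carry_out(
  deltas=[0,0,0,-0.0005,0,0.02,1,0,0,0,0,0,0.014,1,0,0,0,0,0,0.006,1,0,0,0,0,0,0.002,1,0,0,0,0,0,0.0008,1,0,0,0,0,0,0,1],
)

```text
clock: 42.18
eef_pos: [543.6, -375.9, -9.9]
tool_rot: [3.141, -0.001, 0.181]
force: [-0.3, 0.7, -1.0]
width: 10.4
gripper_force: 60.3
```

Emit:
carry_out(
  deltas=[0,0,0,0,0,0.0008,1,0,0,0,0,0,0,0.34,0,0,0,0,0,0,0.34,0,0,0,0,0,0,0.34,0,0,0,0,0,-0.02,0.34,0,0,0,0,0,-0.035,0.34,0,0,0,0,0,-0.035,0.34,0,0,6.2,0,0,0,0.34,0,0,6.2,0,0,0,0.34],
)

```text
clock: 43.3
eef_pos: [544.2, -376.2, 81.4]
tool_rot: [3.14, -0.003, -0.039]
force: [-0.2, 0.3, -0.9]
width: 27.9
gripper_force: 0.0
```

Emit:
carry_out(
  deltas=[0,0,0,0.0073,-0.0509,0,0.34,0,0,0,0.0073,-0.0509,0,0.34,0,0,0,0.0073,-0.0509,0,0.34,0,0,0,0.0073,-0.0509,0,0.34,0,0,0,0.0073,-0.0509,0,0.34,0,0,0,0.0073,-0.0509,0,0.34,0,0,0,0.0073,-0.0509,0,0.34,0,0,0,0.0073,-0.0509,0,0.34,0,0,0,0,0,0.02,0.34,0,0,0,0,0,0,0.34,0,0,0,0,0,0,0.34],
)

```text
clock: 44.68
eef_pos: [616.6, 27.9, 60.1]
tool_rot: [3.141, -0.001, -0.037]
force: [-0.5, 0.6, 0.3]
width: 28.5
gripper_force: 0.0
```

Run:
```python
from plan import *
to(*cav(21),4,MY)
```

```text
at [616.6  27.9  60.1] width 28.5 shift in tool axes mm [-0.4 -1.  56.1] wz deg -0.1
```

Emit:
carry_out(
  deltas=[0,0,0,0,-0.0005,0.02,0.34,0,0,0,0,0,0.02,0.34,0,0,0,0,0,0.011,0.34,0,0,0,0,0,0.005,0.34,0,0,0,0,0,0,0.34,0,0,0,0,0,0,1,0,0,0,0,0,0,1,0,0,0,0,0,0,1,0,0,0,0,0,0,1],
)

```text
clock: 45.8
eef_pos: [616.8, 29.8, 3.6]
tool_rot: [-3.141, -0.001, -0.035]
force: [-0.2, 0.1, 6.3]
width: 10.3
gripper_force: 61.1
```

Emit:
carry_out(
  deltas=[0,0,0,0,0,-0.008,1,0,0,0,0,0,-0.015,1,0,0,0,0,0,-0.035,1,0,0,0,0,0,-0.042,1,0,0,-6.2,0,0,0,1,0,0,-6.2,0,0,0,1,0,0,0,0,0,0,1],
)

```text
clock: 46.68
eef_pos: [616.2, 29.6, 103.8]
tool_rot: [-3.141, -0.001, 0.18]
force: [-0.3, 0.7, 0.5]
width: 10.5
gripper_force: 60.4
```

Run:
```python
from plan import *
ims=load(); t=tray(ims); to(*slot(20.7,t),-10,t[2])
```

```text
[ 5.39277e+02 -3.55221e+02  1.80000e-01] 1-IoU [0.296 0.194]
at [616.1  29.6 103.3] width 10.3 shift in tool axes mm [-144.1  344.3  113.3] wz deg -0.1
```

Emit:
carry_out(
  deltas=[0,0,0,-0.018,0.043,0,1,0,0,0,-0.018,0.043,0,1,0,0,0,-0.018,0.043,0,1,0,0,0,-0.018,0.043,0,1,0,0,0,-0.018,0.043,0,1,0,0,0,-0.018,0.043,0,1,0,0,0,-0.018,0.043,0,1,0,0,0,-0.018,0.043,0,1,0,0,0,0,0,0.04,1,0,0,0,0,0,0.03,1,0,0,0,0,0,0,1,0,0,0,0,0,0,1],
)

```text
clock: 48.28
eef_pos: [537.3, -334.9, 33.9]
tool_rot: [3.141, -0.001, 0.181]
force: [0.1, -1.2, -0.3]
width: 10.6
gripper_force: 60.4
```

Emit:
carry_out(
  deltas=[0,0,0,-0.0005,0,0.02,1,0,0,0,0,0,0.014,1,0,0,0,0,0,0.006,1,0,0,0,0,0,0.003,1,0,0,0,0,0,0.0008,1,0,0,0,0,0,0,1],
)

```text
clock: 49.02
eef_pos: [535.8, -334.6, -10.4]
tool_rot: [-3.142, 0.0, 0.181]
force: [-1.4, 0.6, 4.3]
width: 10.6
gripper_force: 60.8
```

Emit:
carry_out(
  deltas=[0,0,0,0,0,0,0.34,0,0,0,0,0,0,0.34,0,0,0,0,0,0,0.34,0,0,0,0,0,-0.02,0.34,0,0,0,0,0,-0.035,0.34,0,0,0,0,0,-0.035,0.34,0,0,6.2,0,0,0,0.34,0,0,6.2,0,0,0,0.34],
)

```text
clock: 50.02
eef_pos: [536.8, -335.2, 81.5]
tool_rot: [3.14, -0.003, -0.039]
force: [-0.1, -0.3, -0.5]
width: 28.0
gripper_force: 0.0
```

Emit:
carry_out(
  deltas=[0,0,0,0.0085,-0.0511,0,0.34,0,0,0,0.0085,-0.0511,0,0.34,0,0,0,0.0085,-0.0511,0,0.34,0,0,0,0.0085,-0.0511,0,0.34,0,0,0,0.0085,-0.0511,0,0.34,0,0,0,0.0085,-0.0511,0,0.34,0,0,0,0.0085,-0.0511,0,0.34,0,0,0,0.0085,-0.0511,0,0.34,0,0,0,0,0,0.02,0.34,0,0,0,0,0,0,0.34,0,0,0,0,0,0,0.34],
)

```text
clock: 51.4
eef_pos: [618.9, 70.2, 60.3]
tool_rot: [3.141, -0.001, -0.037]
force: [0.5, -0.5, 0.8]
width: 28.3
gripper_force: 0.0
```

Run:
```python
from plan import *
to(*(cav(63)+[0,.9]),4,MY)
```

```text
at [618.9  70.2  60.3] width 28.3 shift in tool axes mm [-1.2 -1.5 56.3] wz deg -0.1
```

Emit:
carry_out(
  deltas=[0,0,0,-0.0005,-0.0005,0.02,0.34,0,0,0,0,0,0.02,0.34,0,0,0,0,0,0.011,0.34,0,0,0,0,0,0.005,0.34,0,0,0,0,0,0,0.34,0,0,0,0,0,0,1,0,0,0,0,0,0,1,0,0,0,0,0,0,1,0,0,0,0,0,0,1],
)

```text
clock: 52.52
eef_pos: [618.5, 72.0, 3.8]
tool_rot: [-3.141, -0.001, -0.035]
force: [-0.1, -0.2, 4.9]
width: 10.3
gripper_force: 60.5
```

Emit:
carry_out(
  deltas=[0,0,0,0,0,-0.008,1,0,0,0,0,0,-0.015,1,0,0,0,0,0,-0.035,1,0,0,0,0,0,-0.042,1,0,0,-6.2,0,0,0,1,0,0,-6.2,0,0,0,1,0,0,0,0,0,0,1],
)

```text
clock: 53.4
eef_pos: [617.9, 71.9, 104.0]
tool_rot: [-3.141, -0.001, 0.18]
force: [-0.3, 0.2, -0.8]
width: 10.2
gripper_force: 59.7
```

Run:
```python
from plan import *
ims=load(); t=tray(ims); to(*slot(62,t),-10,t[2])
```

```text
[ 5.27422e+02 -3.60415e+02  1.80000e-01] 1-IoU [0.411 0.278]
at [617.8  71.9 103.5] width 10.6 shift in tool axes mm [-165.9  347.3  113.5] wz deg -0.1
```

The tray fit has jumped. I'll check whether the tray was knocked or the castings spoil the mask.

Run:
```python
from plan import *
ims=load(); U=((8,50,40),(110,255,255))
for x0 in([539.3,-355.2,.18],[520,-365,.18],[560,-340,.1],[539,-370,.3]):
    t=fit(ims,box(115,190,0,22),*U,x0,25)
for n in ims: t=fit(ims,box(115,190,0,22),*U,[539.3,-355.2,.18],25,(n,))
for n in ims: cv2.imwrite(f"pics/{n}2.png",ims[n][0][:,:,::-1])
a=cv2.imread("pics/top1.png").astype(int); b=cv2.imread("pics/top2.png").astype(int)
d=np.abs(a-b).max(2)[170:235,400:490]>40; print(d.sum(), np.argwhere(d).min(0)+[170,400],np.argwhere(d).max(0)+[170,400])
```

```text
[ 5.27587e+02 -3.60312e+02  1.79000e-01] 1-IoU [0.41  0.055]
[ 5.27716e+02 -3.60125e+02  1.86000e-01] 1-IoU [0.41  0.055]
[ 5.27333e+02 -3.59668e+02  1.86000e-01] 1-IoU [0.409 0.056]
[ 5.27334e+02 -3.59867e+02  1.79000e-01] 1-IoU [0.41  0.056]
[ 5.26512e+02 -3.60556e+02  1.79000e-01] 1-IoU [0.41]
[ 5.27868e+02 -3.60035e+02  1.79000e-01] 1-IoU [0.054]
1268 [181 414] [225 476]
```

All the fits agree that the tray was knocked to about (527.6, -360.2, 0.18). Before placing I'll check how the castings inside it lie, using the last picture.

Run:
```python
from plan import *
t=[527.6,-360.2,.18]; k=8; H=[]
for n,(w,h) in(("scene",(85,55)),("top",(75,55))):
    c=ctrl.calibration(n); im=cv2.imread(f"pics/{n}2.png"); o=(proj(c,[*t[:2],15])[0]-[w/2,h/2]).astype(int); 
    kk=5; C=cv2.resize(im[o[1]:o[1]+h,o[0]:o[0]+w],None,fx=kk,fy=kk,interpolation=cv2.INTER_CUBIC)
    for s in(-62,-20.7,20.7,62):
        q=slot(s,t); p=proj(c,[*q,42])[0]; cv2.circle(C,tuple(int(v) for v in (p-o+.5)*kk),2,(0,255,0),-1)
    H.append(C)
cv2.imwrite("pics/tray.png",np.hstack(H));
```

```text
(no output)
```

View pics/tray.png

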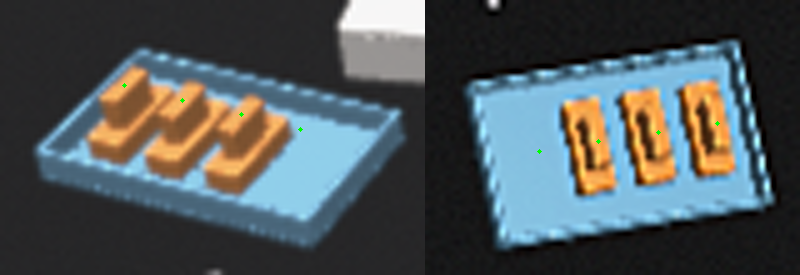

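The picture shows three castings lying flat, rib up, at about (130,110), (185,130) and (240,145) in the scene half. The left end of the tray, at top-half (540,150), is free. I'll place the fourth there at the tray's new position.

Emit:
carry_out(
  deltas=[0,0,0,-0.0208,0.0431,0,1,0,0,0,-0.0208,0.0431,0,1,0,0,0,-0.0208,0.0431,0,1,0,0,0,-0.0208,0.0431,0,1,0,0,0,-0.0208,0.0431,0,1,0,0,0,-0.0208,0.0431,0,1,0,0,0,-0.0208,0.0431,0,1,0,0,0,-0.0208,0.0431,0,1,0,0,0,0,0,0.04,1,0,0,0,0,0,0.03,1,0,0,0,0,0,0,1,0,0,0,0,0,0,1],
)

```text
clock: 55.1
eef_pos: [517.1, -297.4, 34.0]
tool_rot: [3.141, -0.001, 0.181]
force: [0.0, -0.1, -0.0]
width: 10.3
gripper_force: 59.7
```

Run:
```python
from plan import *
to(516.1,-297.2,-10,.18)
```

```text
at [ 517.1 -297.4   34. ] width 10.3 shift in tool axes mm [-0.9 -0.3 44. ] wz deg 0.1
```

Emit:
carry_out(
  deltas=[0,0,0,-0.0005,0,0.02,1,0,0,0,0,0,0.014,1,0,0,0,0,0,0.006,1,0,0,0,0,0,0.003,1,0,0,0,0,0,0.0008,1,0,0,0,0,0,0,1],
)

```text
clock: 55.85
eef_pos: [516.1, -297.4, -10.2]
tool_rot: [3.141, -0.001, 0.181]
force: [-0.3, 0.1, 1.0]
width: 10.2
gripper_force: 59.8
```

Emit:
carry_out(
  deltas=[0,0,0,0,0,0.0004,1,0,0,0,0,0,0,0.34,0,0,0,0,0,0,0.34,0,0,0,0,0,0,0.34,0,0,0,0,0,-0.02,0.34,0,0,0,0,0,-0.04,0.34,0,0,0,0,0,-0.045,0.34,0,0,0,0,0,-0.045,0.34,0,0,6.2,0,0,0,-1,0,0,6.2,0,0,0,-1,0,0,0,0,0,0,-1],
)

```text
clock: 57.22
eef_pos: [516.0, -297.3, 140.3]
tool_rot: [3.141, -0.001, -0.034]
force: [0.2, 0.6, 0.4]
width: 80.8
gripper_force: 0.0
```

Emit:
carry_out(
  deltas=[0,0,0,0.0006,-0.0532,0,-1,0,0,0,0.0006,-0.0532,0,-1,0,0,0,0.0006,-0.0532,0,-1,0,0,0,0.0006,-0.0532,0,-1,0,0,0,0.0006,-0.0532,0,-1,0,0,0,0.0006,-0.0532,0,-1,0,0,0,0.0006,-0.0532,0,-1,0,0,0,0.0006,-0.0532,0,-1,0,0,0,0.0006,-0.0532,0,-1,0,0,0,0.0006,-0.0532,0,-1,0,0,0,0.0006,-0.0532,0,-1,0,0,0,0.0006,-0.0532,0,-1],
)

```text
clock: 58.72
eef_pos: [545.6, 342.2, 139.6]
tool_rot: [-3.141, -0.001, -0.033]
force: [0.9, 0.4, 0.2]
width: 85.7
gripper_force: 0.0
```

Emit:
carry_out(
  deltas=[0,0,0,0,0,0.03,-1,0,0,0,0,0,0.03,-1,0,0,0,0,0,0,-1,0,0,0,0,0,0,-1],
)

```text
clock: 59.22
eef_pos: [546.4, 340.8, 80.2]
tool_rot: [-3.141, -0.001, -0.035]
force: [-0.9, 1.0, 0.6]
width: 85.5
gripper_force: 0.0
```

Run:
```python
from plan import *
to(545.0,340.4,1.4,-.035)
ims=load(); print("cover handle"); fit(ims,box(60,14,32,62),*BLUE,[545,340.4,-.035],12,("scene",))
t=fit(ims,box(115,190,0,22),(8,50,40),(110,255,255),[527.6,-360.2,.18],25,("top",))
b=ims["top"][0][:,:,::-1]; cv2.imwrite("pics/top3.png",b)
```

```text
at [546.4 340.8  80.2] width 85.5 shift in tool axes mm [-1.4  0.4 78.8] wz deg 0.0
cover handle
[5.42840e+02 3.39608e+02 1.90000e-02] 1-IoU [0.165]
[ 5.28235e+02 -3.59866e+02  1.75000e-01] 1-IoU [0.063]
```

Emit:
carry_out(
  deltas=[0,0,0,-0.001,0.0004,0.02,-1,0,0,0,0,0,0.025,-1,0,0,0,0,0,0.02,-1,0,0,0,0,0,0.01,-1,0,0,0,0,0,0.0035,-1,0,0,0,0,0,0,-1,0,0,0,0,0,0,-1],
)

```text
clock: 60.2
eef_pos: [545.2, 340.4, 1.2]
tool_rot: [-3.141, -0.001, -0.035]
force: [0.4, 0.1, 0.5]
width: 85.4
gripper_force: 0.0
```

Run:
```python
from plan import *
to(545.0,340.4,1.4,-.035)
```

```text
at [545.2 340.4   1.2] width 85.4 shift in tool axes mm [-0.2  0.  -0.2] wz deg -0.0
```

Emit:
carry_out(
  deltas=[0,0,0,0,0,0,1,0,0,0,0,0,0,1,0,0,0,0,0,0,1,0,0,0,0,0,0,1,0,0,0,0,0,0,1,0,0,0,0,0,-0.008,1,0,0,0,0,0,-0.02,1,0,0,0,0,0,-0.03,1,0,0,0,0,0,-0.03,1,0,0,0,0,0,-0.024,1,0,0,0,0,0,0,1],
)

```text
clock: 61.58
eef_pos: [546.3, 341.1, 115.5]
tool_rot: [-3.138, -0.005, -0.036]
force: [-0.2, -0.3, -4.2]
width: 13.0
gripper_force: 58.8
```

Emit:
carry_out(
  deltas=[0,0,0,0.005,0.018,0,1,0,0,0,0.0097,0.0366,0,1,0,0,0,0.0097,0.0366,0,1,0,0,0,0.0097,0.0366,0,1,0,0,0,0.0097,0.0366,0,1,0,0,0,0.0097,0.0366,0,1,0,0,0,0.0097,0.0366,0,1,0,0,0,0.0097,0.0366,0,1,0,0,0,0.0097,0.0366,0,1,0,0,0,0.005,0.0188,0,1,0,0,0,0,0,0,1,0,0,0,0,0,0,1],
)

```text
clock: 63.08
eef_pos: [619.7, 10.1, 112.0]
tool_rot: [-3.14, 0.001, -0.033]
force: [-0.1, 0.6, -3.1]
width: 13.0
gripper_force: 58.9
```

Run:
```python
from plan import *
to(615.1,7.9,33.4,-.035)
```

```text
at [619.7  10.1 112. ] width 13.0 shift in tool axes mm [-4.6  2.3 78.6] wz deg 0.1
```

Emit:
carry_out(
  deltas=[0,0,0,0,0,0.02,1,0,0,0,0,0,0.02,1,0,0,0,0,0,0.01,1,0,0,0,0,0,0,1,0,0,0,0,0,0,1,0,0,0,0,0,0,1],
)

```text
clock: 63.82
eef_pos: [621.1, 7.8, 63.2]
tool_rot: [-3.141, -0.002, -0.035]
force: [-0.4, 0.1, -3.0]
width: 13.2
gripper_force: 58.8
```

Run:
```python
from plan import *
to(615.1,7.9,33.4,-.035)
```

```text
at [621.1   7.8  63.2] width 13.2 shift in tool axes mm [-6.   0.1 29.8] wz deg -0.0
```

Emit:
carry_out(
  deltas=[0,0,0,-0.003,0,0.012,1,0,0,0,-0.003,0,0.01,1,0,0,0,0,0,0.005,1,0,0,0,0,0,0,1,0,0,0,0,0,0,1],
)

```text
clock: 64.45
eef_pos: [614.8, 7.8, 35.6]
tool_rot: [-3.142, -0.001, -0.035]
force: [0.9, 0.2, -4.0]
width: 13.1
gripper_force: 58.9
```

Run:
```python
from plan import *
to(615.1,7.9,33.4,-.035)
```

```text
at [614.8   7.8  35.6] width 13.1 shift in tool axes mm [ 0.3 -0.1  2.2] wz deg -0.0
```

Emit:
carry_out(
  deltas=[0,0,0,0.0003,0,0.0012,1,0,0,0,0,0,0.001,1,0,0,0,0,0,0.0004,1,0,0,0,0,0,0,1],
)

```text
clock: 64.95
eef_pos: [614.7, 7.9, 32.8]
tool_rot: [-3.142, 0.0, -0.035]
force: [-0.4, -0.3, -3.9]
width: 13.1
gripper_force: 58.9
```

Emit:
carry_out(
  deltas=[0,0,0,0.0003,0,0.0006,1,0,0,0,0,0,0.0004,1,0,0,0,0,0,0,1],
)

```text
clock: 65.32
eef_pos: [614.9, 7.8, 32.6]
tool_rot: [-3.142, 0.0, -0.035]
force: [-3.7, 0.5, 6.2]
width: 13.0
gripper_force: 60.2
```

Contact. I'll release the cover and lift away.

Emit:
carry_out(
  deltas=[0,0,0,0,0,-0.0004,1,0,0,0,0,0,0,1,0,0,0,0,0,0,-1,0,0,0,0,0,0,-1,0,0,0,0,0,0,-1,0,0,0,0,0,0,-1,0,0,0,0,0,0,-1,0,0,0,0,0,-0.02,-1,0,0,0,0,0,-0.04,-1,0,0,0,0,0,-0.06,-1,0,0,0,0,0,-0.06,-1,0,0,0,0,0,0,-1],
)

```text
clock: 66.82
eef_pos: [618.9, 7.8, 217.8]
tool_rot: [-3.141, -0.011, -0.036]
force: [-0.1, -0.1, -0.7]
width: 85.5
gripper_force: 0.0
```

Emit:
carry_out(
  deltas=[0,0,0,0,-0.05,0,-1,0,0,0,0,-0.05,0,-1,0,0,0,0,-0.05,0,-1,0,0,0,0,-0.05,0,-1,0,0,0,0,-0.05,0,-1,0,0,0,0,-0.05,0,-1,0,0,0,0,0,0,-1,0,0,0,0,0,0,-1],
)

```text
clock: 67.82
eef_pos: [625.3, 306.6, 211.0]
tool_rot: [3.139, 0.001, -0.035]
force: [-0.3, -0.9, 0.6]
width: 85.4
gripper_force: 0.0
```

Run:
```python
from plan import *
ims=load()
for n in ims: cv2.imwrite(f"pics/{n}4.png",ims[n][0][:,:,::-1])
old={n:(cv2.imread(f"pics/{n}0.png")[:,:,::-1].copy(),ims[n][1]) for n in ims}
for I in(old,ims):
    for n in("scene","top"): print(n);fit(I,box(60,14,64,94),*BLUE,[614.5,8.4,0],8,(n,))
# white/bright hood+mould difference before/after
for n,(x,y,w,h) in(("scene",(235,185,90,70)),("top",(305,150,70,45))):
    d=cv2.absdiff(cv2.cvtColor(old[n][0],7),cv2.cvtColor(ims[n][0],7))[y:y+h,x:x+w]; print(n,"changed px",(d>30).sum(),np.argwhere(d>30)[:15].tolist())
print("tray");t=fit(ims,box(115,190,0,22),(8,50,40),(110,255,255),[527.6,-360.2,.18],25,("top",))
A=mask(ims["top"][0],(8,100,60),(24,255,255)); q=(proj(ims["top"][1],[*t[:2],15])[0]*K).astype(int)
nl,L,st,ce=cv2.connectedComponentsWithStats(A[q[1]-150:q[1]+150,q[0]-180:q[0]+180])
for s,cc in zip(st[1:],ce[1:]):
    if s[4]>300: p=ray(ims["top"][1],*((cc+q-[180,150])/K),20); d=p[:2]-t[:2]; print(s[4],p.round(),"in tray",np.round([np.cos(t[2])*d[0]+np.sin(t[2])*d[1],-np.sin(t[2])*d[0]+np.cos(t[2])*d[1]],1))
```

```text
scene
[6.13721e+02 7.83000e+00 1.07000e-01] 1-IoU [0.174]
top
[ 6.18909e+02  8.92000e+00 -8.80000e-02] 1-IoU [0.196]
scene
[6.13391e+02 6.37300e+00 9.10000e-02] 1-IoU [0.201]
top
[ 6.18881e+02  7.89700e+00 -7.50000e-02] 1-IoU [0.182]
scene changed px 145 [[8, 28], [9, 28], [9, 29], [9, 30], [10, 25], [10, 26], [10, 30], [10, 31], [10, 32], [11, 24], [11, 25], [11, 32], [12, 22], [12, 23], [12, 24]]
top changed px 138 [[10, 10], [10, 11], [10, 15], [10, 24], [11, 31], [11, 32], [11, 35], [11, 36], [11, 37], [11, 39], [11, 40], [11, 41], [12, 46], [12, 47], [12, 48]]
tray
[ 5.27927e+02 -3.60035e+02  1.78000e-01] 1-IoU [0.062]
3493 [ 537. -421.   20.] in tray [ -1.8 -62. ]
3452 [ 531. -380.   20.] in tray [ -1.  -20.4]
3387 [ 523. -339.   20.] in tray [-1.  21.4]
3356 [ 515. -297.   20.] in tray [-1.2 64.3]
```

Everything checks out. The cover is back within about 1.2 mm of its start pose, and all four castings lie flat in the tray at their slots. The key was confirmed in its stand earlier. Handing in.

```bash
python3 -c "
from cell import ctrl
print(ctrl.finish_job())"
```

```text
the job is handed in; nothing more can be done
None
```

The job is handed in: cover unlocked and key back in its stand, all four castings rib up on the tray's floor, and the cover back on the mould within about 1.2 mm of where it started, tab towards the lock (the hand-in gave no verdict).

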